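# Lock an exhaust filter into a suction unit's quick coupling

## Robot

A 6-joint arm with a two-finger parallel gripper is mounted at the origin on a cart in front of the work surface, level with it; the furniture and walls round the work are solid. World frame = base frame: x ahead of the robot, y to its left, z up, the work surface at z = 0. Lengths are in m, angles in rad, forces in N, time in s.
With the tool pointing down it reaches from about 0.25 to 0.775 m from the base axis. Payload 4 kg.
Tool frame: the origin (TCP) lies at the very end of the fingers, on their centre line; the grasp point (between the pads) lies 19 mm behind it (robot.grip_point_offset is the distance from the TCP to the grasp point, in m); z points along the fingers, x is the direction in which the jaws open and shut, and the axes are right-handed (so a half turn about z gives the same grasp; the last joint's range is limited). The gripper opens to 94 mm and grips with 3 to 60 N. Pads are 16 mm wide; open, the fingers measure 119 mm over their backs; the gripper's body (75 mm by 177 mm) begins 78 mm behind the grasp point.
Start: joints at [1.082, 0.087, 1.371, -0, 1.684, -0.103], TCP at [0.207, 0.51, 0.206] pointing down, gripper open.
Joint ranges: [-3.1, 3.1], [-0.76, 2.03], [0.27, 2.55], [-1.08, 4.22], [0.17, 2.65], [-2.57, 2.57]. Speed limits (rad/s): [2.79, 2.79, 3.14, 3.14, 3.14, 3.14].

## Interface

Orientations are given as [roll, pitch, yaw] about the fixed x, y, z axes, in that order (R = Rz(yaw) Ry(pitch) Rx(roll)).
In Python, from bench import robot gives the robot as it stands.
- The arm moves only by the shell command python3 -m inch 'ROWS'. ROWS is text: rows parted by semicolons, each of 5 numbers parted by spaces: the shift along the tool's x, y, z in cm, then the turn about the tool's z in rad, then the closure, from 0 (fully open) to 1 (shut). In form: tx ty tz spin claw; .... A call has 1 to 20 rows; each row is the pose to reach, as a shift and turn from the pose measured when the call began, along the tool's axes at that moment; what a row does not reach only later rows make up. A row lasts 1/12 s, in which the tool goes at most 41.7 mm and 7.16 degrees, less where a joint would pass 70% of its speed; a pose out of reach is approached as far as the arm can. A call with a gripper value outside its range is refused whole. The fingers move at their own pace and stop on an object; the grip force is fixed at half the most. Time passes only in rows, so rows that repeat a pose let the fingers close. It gives the time, the measured TCP pose, the force and the opening at its end, in the units of the state.
- robot.get_obs(): the state, without advancing time (a new reading comes with each control period).
- robot.snapshot(name): name is "scene" or "top"; returns (picture, depth): 420x560x3 uint8, blue, green, red; 420x560 float32, m along the optical axis (not along the pixel's ray), 0 where there is no reading.
- robot.camera_info(name): a dict with "K" (3x3 intrinsics, pixels), "extrinsics" (4x4, takes a point from world to camera coordinates). Camera axes: x right, y down, z forward; pixel columns grow to the right and rows downward; lengths in m; the calibration is good to about 2 mm. A picture is of the moment at which its call begins. camera_info takes no time and is no camera call.
- robot.close_job(): hands the job in, once; it reports no verdict.
The state is a dict: "time": time; "joint_positions": joint angles; "qvel": joint speeds; "joint_torque": joint torques, N m; "tool_pos": TCP position; "ee_rot": TCP orientation; "wrist_force": force on the tool from outside, world axes, zero at the start; "wrist_torque": the same for the moment, N m; "width": finger opening in m.
Only numpy, scipy, OpenCV 4.12 (cv2) and the standard library are available. Lean on these libraries where they do the work, as an engineer would, in place of code of your own. Each camera call takes 0.05 s, during which the arm holds its last target.

## Task

Fit the exhaust filter cartridge (the tall white one with the flat grip on top, standing in the two-hole stand) into the quick coupling on the suction unit. First pull the coupling's sleeve right back, which is down, until it stays back when you let go; then put the cartridge's nipple into the socket, feel with light pressure and small turns for the keyways, and press it gently home until the sleeve springs up again and locks it. Do not force it, leave it standing locked and let go, and leave everything else where it is.

Things in the scene. Friction and masses are not known exactly. Their poses are not given: they have to be found in the camera images.
- unit: Suction unit: low white box, 124 mm deep (x), 150 mm wide (y), grey deck 45 mm above its underside; fixed. Origin: centre of its underside; x to its back, z up. On the deck: a dark round gauge (43 mm across, 11 mm high, at y = +40 mm) and the upright quick coupling (axis at x = 0, y = -32 mm, steel foot 52 mm across and 10 mm high).
- coupling_mouth (a point): Centre of the open top of the coupling's steel socket tube, 60 mm above the deck; axes as the unit's. Tube 28 mm outside, bore 18 mm, two opposite keyways 8 mm wide cut through its wall from the rim down. The tube swivels stiffly (0.4 N m): the line through its keyways lies anywhere within 0.8 rad of this point's y axis, either way, as last left; that angle is not measured.
- coupling_seat (a point): On the coupling's axis, 26 mm below the mouth: the cartridge's tip lies here when locked (25 to 28 mm down; at 28 mm its flange meets the rim). A spring slider in the bore meets the tip 15 mm down and pushes back, 3 N there to 6 N when home, plus a few N of rubbing. If the tip is drawn out again after passing 20 mm unlocked, the sleeve springs forward empty and must be pulled back anew.
- sleeve (a joint): Travel of the sleeve in m: 0 = forward (up, at the start), 0.010 = fully back (down, end stop). Spring: 3.6 N at 0, 6.6 N at 0.010, upwards. Pulled back past 0.009 it lets the slider pop up behind the locking dogs and stays back by itself at about 0.008 when let go. While it is forward and the bore empty, the dogs block the bore. With a cartridge pressed home it springs to 0 by itself.
- sleeve_grip (a point): Middle of the sleeve's grip, on its axis: a knurled round aluminium ring, 36 mm across and 36 mm high, that slides on the socket tube. The point is 22 mm above the ring's lower edge, 14 mm below its upper edge; with the sleeve forward it is 42 mm above the deck and 18 mm below the mouth.
- filter_grip (a point): Centre of the cartridge's flat grip: upright white plate 38 mm long (x), 14 mm thick (y; pinch across y), from 18 mm below to 16 mm above this point; z up. Below it: white round capsule (48 mm across, 28 mm high), steel flange (25 mm across, 4 mm), steel nipple 28 mm long, 16 mm across (15 mm below its groove); tip 78 mm below this point. About 0.14 kg.
- filter_tip (a point): Centre of the chamfered tip of the cartridge's nipple; axes as filter_grip.
- filter_keys (a point): On the nipple's axis, 15 mm above the tip, level with the undersides of its two keys: round cross pins 5 mm thick that reach 11 mm from the axis along +y and -y of this point (axes as filter_grip). Over solid rim they stop the nipple 15 mm deep; over the keyways (within about 0.1 rad) it goes on down.
- stand: Grey block 62 x 150 x 40 mm, fixed, with two upright 28 mm bores at y = -40 and +40 mm. Origin: centre of its underside, z up. The cartridge hangs in one bore, its capsule on the block's top and its tip 8 mm above the worktop; the blanking plug is in the other.
- blank: Blanking plug in the stand's other bore, not needed: low black round knob 26 mm across on a steel flange, its top 22 mm above the stand. Origin: lower end of its nipple.
- bottle_b: Reagent bottle, 52 mm across, 110 mm high, behind the work; leave it. Origin under it.
- bottle_a: Smaller reagent bottle, 42 mm across, 88 mm high; leave it. Origin under it.
- strip_vial: Test strip vial, 37 mm across, 66 mm high; leave it. Origin under it.
- timer: Flat white bench timer, 64 x 66 x 19 mm; leave it. Origin under it.
- cuvette_rack: Black cuvette rack, 28 x 104 x 26 mm; leave it. Origin under it.
- tape: Roll of brown tape, 93 mm across, 48 mm high; leave it. Origin under it.
- pen: Ball pen, 145 mm long; leave it. Origin under it.
Not all that is in view belongs to the job. Leave any turquoise or yellow look-alike of the part that bears filter_grip alone.

How it is judged:
On the way, in this order (a step that is already met when the one before it is completed fails the run):
1. the sleeve has been pulled back and stays back with nothing holding it (value of joint sleeve above 0.007 m and contact force between the fingers and unit below 0.2 N), for 0.2 s.
2. the cartridge is home in the coupling and the sleeve has sprung forward over it (z of filter_tip in the frame of coupling_mouth below -0.0235 m and horizontal distance between filter_tip and coupling_mouth below 0.004 m and angle between filter_tip's own z axis and vertical below 0.1 rad and value of joint sleeve below 0.002 m), for 0.2 s.
At the end, for the whole second after the job is handed in: The cartridge stands upright (within 0.1 rad) in the coupling, its tip more than 23.5 mm below the mouth and within 4 mm of the axis, at rest; the sleeve is forward (within 2 mm); the blanking plug is still in its bore (all of step 2 and linear speed of filter below 0.01 m/s and distance of blank from where it was at the start of the episode below 0.02 m); the robot touches nothing.
It fails at once if the cartridge is forced against the suction unit's coupling with more than 45 N (contact force between filter and unit above 45 N).
It fails at once if the blanking plug is moved by more than 2 cm (distance of blank from where it was at the start of the episode above 0.02 m).
It fails at once if a bystander (bottle, vial, timer, cuvette rack, tape or pen) is pushed more than 3 cm away (distance of any of bottle_b, bottle_a, strip_vial, timer, cuvette_rack, tape, pen from where it was at the start of the episode above 0.03 m).
It also fails if it takes over 72 s, if anything falls off the work surface, if the arm or the gripper's body presses on something with over 40 N, if the wrist force passes 120 N, or if a joint passes its speed limit or range.

## Working session

There is one attempt and no reset: what is moved stays moved. The work goes in short steps, Python scripts to look and compute and a shell command to move; the robot and the scene stay as the last step left them, time stands still between calls to the robot, and variables do not carry over. Pictures are saved under pics/ and viewed, and the job is handed in when it is done.

```bash
ls; mkdir -p pics; python3 - <<'E'
from bench import robot
import cv2,numpy as np
o=robot.get_obs()
print(o)
for n in("scene","top"):
    p,d=robot.snapshot(n); cv2.imwrite(f"pics/{n}0.png",p); np.save(f"pics/{n}0.npy",d)
    print(robot.camera_info(n))
E
```

```text
pics
{'time': 0.0, 'joint_positions': array([ 1.08194132e+00,  8.79473489e-02,  1.37223626e+00,  2.71695264e-06,
        1.68360929e+00, -1.03062632e-01]), 'qvel': array([ 0.00196183,  0.00082796, -0.00280446,  0.00138327, -0.00125782,
       -0.00061728]), 'joint_torque': array([ 4.80621547e-04, -3.40184426e+01, -3.02425611e+01,  7.18945591e-02,
        3.30391957e-02, -1.81986970e-04]), 'tool_pos': array([0.20668636, 0.50909406, 0.2043175 ]), 'ee_rot': array([-3.14136361e+00,  2.18828936e-03,  1.18500450e+00]), 'wrist_force': array([-1.19210392,  0.18885815,  0.29961956]), 'wrist_torque': array([-0.02256897,  0.0131436 , -0.01241982]), 'width': 0.09404860860047554}
{'K': array([[432.35920437,   0.        , 277.63830768],
       [  0.        , 432.35920437, 212.0045442 ],
       [  0.        ,   0.        ,   1.        ]]), 'extrinsics': array([[-0.66571601, -0.74606816, -0.01430019,  0.38775186],
       [-0.55702389,  0.50960132, -0.6557674 ,  0.35395637],
       [ 0.49653457, -0.42858931, -0.75482755,  0.96289498],
       [ 0.        ,  0.        ,  0.        ,  1.        ]])}
{'K': array([[516.69612586,   0.        , 280.5351169 ],
       [  0.        , 516.69612586, 213.75472598],
       [  0.        ,   0.        ,   1.        ]]), 'extrinsics': array([[ 0.00541158, -0.99993318,  0.01021558,  0.02630804],
       [-0.98195663, -0.00724484, -0.18896745,  0.5497258 ],
       [ 0.18902883, -0.00900864, -0.98193021,  1.34138894],
       [ 0.        ,  0.        ,  0.        ,  1.        ]])}
```

View pics/scene0.png

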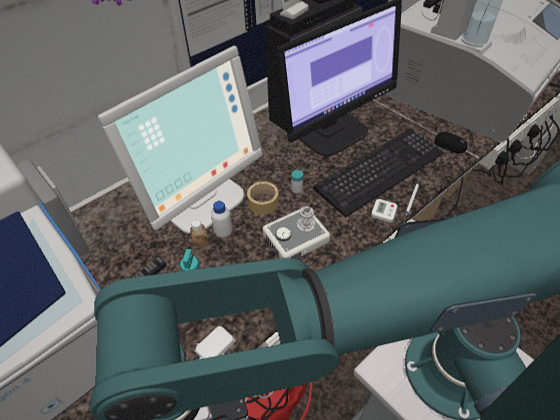

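View pics/top0.png

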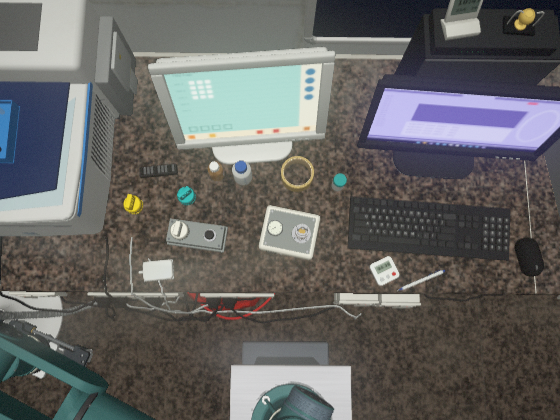

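The top view shows the unit at about (290,232) with its coupling near (302,233). The stand is at (197,234), with the white cartridge near (178,229) and the plug near (209,235). The yellow (132,203) and turquoise (186,195) parts are look-alikes. Next I'll zoom in and use the depth.

```bash
cat > h.py <<'E'
import numpy as np,cv2
from bench import robot
def cloud(n,d):
    c=robot.camera_info(n);K=c["K"];E=np.array(c["extrinsics"])
    v,u=np.mgrid[0:420,0:560]
    P=np.stack([(u-K[0,2])/K[0,0]*d,(v-K[1,2])/K[1,1]*d,d],-1)
    return (P-E[:3,3])@E[:3,:3]
def proj(n,p):
    c=robot.camera_info(n);q=c["extrinsics"][:3,:3]@np.array(p)+c["extrinsics"][:3,3];q=c["K"]@q;return q[:2]/q[2]
E
python3 - <<'E'
from h import *
d=np.load("pics/top0.npy");P=cloud("top",d)
p=cv2.imread("pics/top0.png")
cv2.imwrite("pics/z1.png",np.hstack([cv2.resize(p[205:265,160:235],(400,320),interpolation=cv2.INTER_CUBIC),cv2.resize(p[200:265,255:325],(400,320),interpolation=cv2.INTER_CUBIC)]))
s=cv2.imread("pics/scene0.png");cv2.imwrite("pics/z2.png",cv2.resize(s[195:270,250:345],(760,600),interpolation=cv2.INTER_CUBIC))
np.set_printoptions(linewidth=250,precision=0,suppress=True)
print("stand z mm rows220-250 step2, cols164-230");print((P[216:254:2,164:232:2,2]*1000).round())
print("unit");print((P[206:262:2,258:324:2,2]*1000).round())
E
```

```text
stand z mm rows220-250 step2, cols164-230
[[ -1.  -4.   4.   6.   2.   5.   1.  -3.   6.  -0.   1.   6.  -0.  -2.   5.   5.  -4.  -1.  -0.   5.   4.  -1.  -7.  -4.   4.  -0.   3.  -1.  -1.   6.   1.   4.   2.   1.]
 [ -0.   5.   1.  43.  -4.  -1.  -3.   4.   4.   1.   0.  -3.   1.   6.   0.   3.   4.   6.  -1.  -2.   4.   4.  -3.   1.   2.   0.   7.  -3.   1.  -2.   5.   7.  -0.   5.]
 [  4.   2.   1.  39.  40.  44. 100.  35.  35.  41.  41.   7.  -1.   2.   3.   1.   1.   4.   4.   1.   1.   0.   2.   6.  -1.  -3.   0.   1.  -0.   6.   4.  -2.   3.   2.]
 [  2.  -1.  -1.  38.  42.  64. 103. 104. 100.  69.  57.  44.  42.  46.  40.  43.  39.  42.  -0.  -1.   3.  -2.  -1.  -0.   6.  -1.   0.  -2.   1.   5.  -2.   6.  -2.   5.]
 [  2.  -2.   3.  40.  65.  71. 105. 103.  96.  73.  70.  69.  43.  40.  37.  33.  36.  40.  39.  39.  36.  41.  37.  40.  42.  -1.   0.  -3.   3.  -0.   5.   6.   4.  -2.]
 [  4.  -2.  -3.  42.  70.  98. 104.  98.  93.  65.  76.  66.  49.  44.  45.  41.  45.  43.  44.  41.  44.  45.  40.  39.  45.  41.  42.  42.  41.  39.  46.   1.   1.   1.]
 [  3.  -3.  37.  68
[... 7163 characters left out ...]
  38.   43.   41.   43.   47.   43.   43.   52.   41.   48.   39.    4.   -2.    4.    4.   -0.]
 [  -0.   -1.    1.   -2.    1.    3.   -0.    2.    2.    1.   -2.   -1.   -2.    0.    3.   -2.   -3.   10.   35.   33.   40.   42.   38.   44.   41.   47.   46.   40.   -7.    0.   -5.    2.    4.]
 [   4.    0.   -2.   -1.   -2.    6.    2.    2.    3.   -1.   -1.   -5.   -3.   -1.    7.    1.    0.    4.    4.   -1.    3.   -5.   20.   33.   36.   36.   39.    1.    0.    1.    2.    2.    4.]
 [   1.   -4.   -4.    1.    0.   -2.   -3.    0.    3.    4.   -3.   -5.    0.    3.   -1.    0.    2.    3.   -0.   -2.    1.    2.    2.   -2.    3.    3.    0.    1.    2.    2.    0.    2.    5.]]
```

View pics/z1.png

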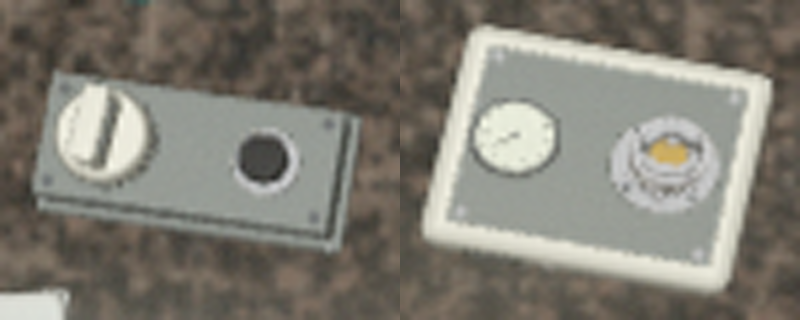

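View pics/z2.png

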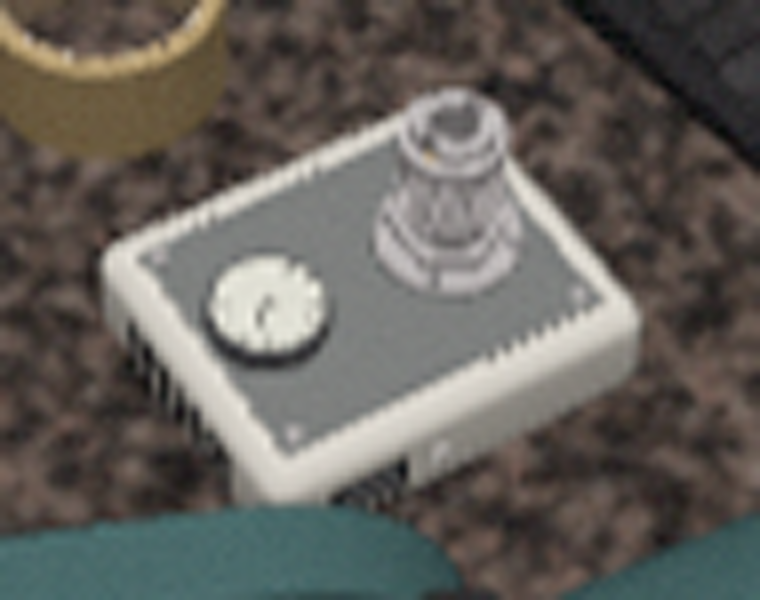

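```bash
cat > fit.py <<'E'
from h import *
def rect(P,u0,u1,v0,v1,z0,z1):
    Q=P[v0:v1,u0:u1].reshape(-1,3);Q=Q[(Q[:,2]>z0)&(Q[:,2]<z1)]
    return Q
def run(d,n="top"):
    P=cloud(n,d)
    for nm,w in (("unit",(255,325,198,265,.036,.12)),("stand",(160,235,212,262,.033,.12)),("grip",(168,190,216,246,.085,.12))):
        Q=rect(P,*w)
        (c,s,a)=cv2.minAreaRect((Q[:,:2]*1000).astype(np.float32))
        print(nm,len(Q),np.round(c,1),np.round(s,1),round(a,2),"z",np.median(Q[:,2]).round(4), "mean",Q[:,:2].mean(0).round(4))
    for nm,w in (("couprim",(285,320,215,252,.094,.115)),("gauge",(264,288,216,242,.052,.066)),("plug",(196,220,224,246,.055,.072)),("capsule",(164,196,216,246,.058,.08))):
        Q=rect(P,*w); c,r=cv2.minEnclosingCircle((Q[:,:2]*1000).astype(np.float32))
        print(nm,len(Q),np.round(c,1),round(r,1),"z",np.median(Q[:,2]).round(4))
if __name__=="__main__":
    run(np.load("pics/top0.npy"))
    d=np.load("pics/scene0.npy");P=cloud("scene",d)
    Q=rect(P,298,318,200,232,.096,.115);c,r=cv2.minEnclosingCircle((Q[:,:2]*1000).astype(np.float32));print("scene rim",len(Q),c,r,np.median(Q[:,2]))
    Q=rect(P,255,340,198,270,.036,.12);print("scene unit",cv2.minAreaRect((Q[:,:2]*1000).astype(np.float32)),np.median(Q[:,2]))
E
python3 fit.py
```

```text
unit 2439 [504.    6.4] [150.2 124.2] 78.63 z 0.0459 mean [0.502  0.0064]
stand 1287 [470.8 265.5] [154.8 117.6] 83.01 z 0.0423 mean [0.4953 0.258 ]
grip 100 [503.  299.2] [14.9 38.5] 80.96 z 0.1012 mean [0.5021 0.2983]
couprim 110 [498.1 -25.1] 18.7 z 0.103
gauge 194 [513.6  36.7] 36.6 z 0.0572
plug 73 [492.4 220.4] 13.2 z 0.0621
capsule 164 [503.  300.5] 25.0 z 0.0683
scene rim 99 (494.3020324707031, -24.907020568847656) 19.305822372436523 0.1018695507935318
scene unit ((543.677490234375, -1.5450515747070312), (149.5454559326172, 212.39918518066406), 78.43824768066406) 0.044952063379765955
```

Fits from the top view:

| Item | Position (mm) | Yaw |
|---|---|---|
| Unit | centre (504, 6) | -0.198 |
| Coupling axis | (498, -25) | as the unit |
| Grip plate | (503, 299.5) | about -0.15 |

The rim fit agrees with the coupling position predicted from the unit. Next I'll average some frames to get the keyway angle and refine the plate.

```bash
python3 - <<'E'
from h import *
from fit import run
import numpy as np
ps=[];ds=[]
for i in range(12):
    p,d=robot.snapshot("top");ps.append(p.astype(float));ds.append(d)
ds=np.array(ds);ds[ds==0]=np.nan
d=np.nanmedian(ds,0).astype(np.float32);p=np.mean(ps,0)
np.save("pics/topm.npy",d);cv2.imwrite("pics/topm.png",p)
run(np.nan_to_num(d))
P=cloud("top",d)
np.set_printoptions(linewidth=200,precision=0,suppress=True)
print((P[220:242,292:312,2]*1000).round())
A=cv2.resize(p[218:246,288:316].astype(np.uint8),(560,560),interpolation=cv2.INTER_LANCZOS4)
cv2.imwrite("pics/z3.png",A)
for zz in(.105,):
  print(proj("top",[.498,-.025,zz]))
E
```

```text
unit 2472 [504.3   6.2] [149.7 124. ] 78.59 z 0.0455 mean [0.5018 0.0065]
stand 1295 [497.5 260.3] [150.3  62.1] 82.32 z 0.0413 mean [0.4954 0.258 ]
grip 98 [502.8 299.6] [14.6 38.2] 78.33 z 0.1016 mean [0.5021 0.2985]
couprim 111 [497.7 -24.8] 17.9 z 0.1024
gauge 201 [511.5  45.7] 21.2 z 0.0571
plug 74 [491.9 220.8] 12.7 z 0.062
capsule 165 [502.8 299.6] 24.4 z 0.0681
[[ 47.  47.  45.  47.  46.  47.  45.  45.  45.  46.  45.  46.  46.  45.  46.  46.  47.  47.  47.  47.]
 [ 46.  44.  46.  48.  45.  45.  45.  47.  46.  46.  47.  46.  47.  44.  47.  45.  47.  45.  45.  48.]
 [ 46.  44.  46.  47.  45.  44.  46.  46.  46.  48.  45.  45.  47.  46.  46.  47.  46.  45.  46.  45.]
 [ 46.  47.  48.  46.  46.  44.  44.  44.  44.  46.  45.  48.  45.  48.  46.  47.  45.  45.  46.  48.]
 [ 47.  47.  47.  45.  45.  45.  47. 103.  99. 103. 101. 103. 100. 102.  47.  45.  47.  46.  46.  46.]
 [ 46.  47.  44.  46.  50. 101. 102. 103. 106. 106. 107. 105. 106. 101. 102.  47.  47.  45.  47.  46.]
 [ 46.  45.  45.  49.  51. 101. 105. 104. 107. 105. 106. 105. 105. 106.  99. 103.  46.  45.  45.  47.]
 [ 46. 
[... 969 characters left out ...]
2. 103. 102. 100. 101.  88.  49.  49.  49.  47.  46.]
 [ 45.  48.  51.  51.  48.  69.  80.  86.  94.  97.  98.  97.  91.  79.  56.  49.  48.  52.  47.  45.]
 [ 46.  50.  50.  49.  50.  50.  55.  71.  78.  79.  78.  76.  70.  55.  51.  49.  49.  48.  45.  47.]
 [ 47.  44.  49.  49.  50.  50.  51.  57.  58.  56.  55.  50.  50.  50.  49.  51.  51.  45.  44.  46.]
 [ 46.  46.  47.  51.  49.  49.  51.  49.  49.  51.  51.  49.  48.  51.  51.  51.  47.  47.  45.  46.]
 [ 47.  46.  45.  45.  49.  50.  49.  50.  48.  50.  50.  50.  50.  50.  49.  46.  45.  45.  46.  46.]]
[302. 230.][ WARN:0@10.052] global loadsave.cpp:1063 imwrite_ Unsupported depth image for selected encoder is fallbacked to CV_8U.
```

View pics/z3.png

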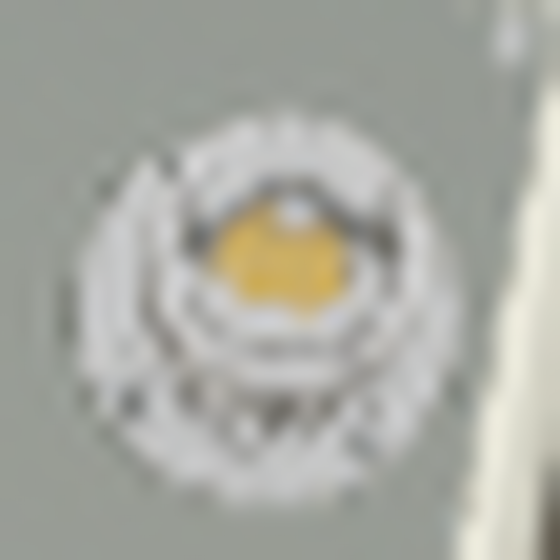

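```bash
python3 - <<'E'
from h import *
d=np.load("pics/topm.npy");P=cloud("top",d)
Q=P[218:246,288:316].reshape(-1,3)
c=np.array([.4978,-.0249])
r=np.hypot(*(Q[:,:2]-c).T);a=np.degrees(np.arctan2(Q[:,1]-c[1],Q[:,0]-c[0]))
m=(r>.0085)&(r<.014)
o=np.argsort(a)
print([(int(a[i]),int(r[i]*1e4)/10,int(Q[i,2]*1000)) for i in o if m[i]])
E
```

```text
[(-178, 13.8, 106), (-178, 11.3, 106), (-167, 13.9, 104), (-165, 11.5, 105), (-162, 9.2, 107), (-152, 12.1, 103), (-147, 10.1, 106), (-143, 13.5, 104), (-136, 11.7, 105), (-128, 13.6, 105), (-127, 10.0, 106), (-118, 12.1, 105), (-82, 12.6, 74), (-80, 9.9, 74), (-70, 13.3, 73), (-67, 12.7, 87), (-67, 11.5, 106), (-65, 10.9, 72), (-63, 9.9, 90), (-59, 9.5, 103), (-57, 12.5, 107), (-49, 10.5, 107), (-43, 9.0, 93), (-39, 12.6, 106), (-37, 9.0, 105), (-29, 11.2, 105), (-24, 13.4, 106), (-21, 9.3, 96), (-16, 10.2, 104), (-13, 12.7, 105), (-6, 9.0, 94), (-2, 9.6, 106), (-1, 12.0, 107), (10, 9.1, 94), (10, 12.4, 106), (12, 10.0, 105), (21, 13.0, 106), (24, 8.9, 82), (27, 10.6, 106), (30, 8.9, 101), (36, 12.2, 104), (45, 13.8, 105), (46, 10.1, 105), (54, 8.8, 100), (54, 12.1, 105), (64, 9.5, 74), (64, 10.9, 104), (67, 10.1, 92), (70, 13.2, 104), (73, 11.9, 78), (73, 12.5, 94), (79, 8.7, 74), (82, 11.3, 74), (114, 13.7, 103), (121, 11.6, 105), (128, 9.4, 105), (130, 13.1, 104), (135, 13.7, 96), (139, 11.3, 105), (146, 13.2, 104), (150, 9.7, 104), (156, 12.4, 106), (160, 13.4, 98), (165, 8.9, 106), (168, 11.3, 105)]
```

The keyway line reads about 90° ±6° in the world frame. I'll write a helper that converts targets into tool-frame shifts, then go to the sleeve.

```bash
cat > tgt.py <<'E'
import sys
from h import *
from scipy.spatial.transform import Rotation as Ro
o=robot.get_obs()
R=Ro.from_euler("xyz",o["ee_rot"]).as_matrix()
np.set_printoptions(precision=4,suppress=True)
print("t",round(o["time"],2),"tcp",o["tool_pos"],"rpy",o["ee_rot"],"F",o["wrist_force"],"T",o["wrist_torque"],"w",round(o["width"],4),"q",o["joint_positions"])
if len(sys.argv)>1:
    x,y,z,yaw=map(float,sys.argv[1:5])
    dl=R.T@(np.array([x,y,z])-o["tool_pos"])*100
    ya=np.arctan2(R[1,0],R[0,0]); s=-(yaw-ya)
    print("shift cm",dl.round(2),"spin",round(s,3),"norm",np.linalg.norm(dl).round(1))
E
python3 tgt.py 0.498 -0.025 0.20 1.37
```

```text
t 0.7 tcp [0.207  0.5096 0.2056] rpy [ 3.1416 -0.0002  1.185 ] F [-0.8487  0.9994 -0.5245] T [ 0.0015  0.005  -0.0547] w 0.0937 q [ 1.0819  0.0872  1.3706  0.      1.6836 -0.1031]
shift cm [-38.58  47.08   0.55] spin -0.185 norm 60.9
```

```bash
python3 -m inch '-1.2 1.5 0 -0.01 0; -3.6 4.4 0.1 -0.03 0; -6 7.4 0.1 -0.05 0; -8.4 10.3 0.1 -0.06 0; -10.8 13.2 0.2 -0.08 0; -13.3 16.2 0.2 -0.1 0; -15.7 19.1 0.2 -0.12 0; -18.1 22.1 0.3 -0.12 0; -20.5 25 0.3 -0.13 0; -22.9 28 0.3 -0.14 0; -25.3 30.9 0.4 -0.15 0; -27.7 33.8 0.4 -0.16 0; -30.1 36.8 0.4 -0.17 0; -32.5 39.7 0.5 -0.18 0; -34.9 42.6 0.5 -0.18 0; -36.8 44.9 0.5 -0.185 0; -38.1 46.5 0.5 -0.185 0; -38.58 47.08 0.55 -0.185 0; -38.58 47.08 0.55 -0.185 0; -38.58 47.08 0.55 -0.185 0'; python3 tgt.py 0.498 -0.025 0.073 1.372
```

```text
time: 2.37
tool_pos: [0.4977, -0.0244, 0.1998]
ee_rot: [-3.141, -0.001, 1.37]
wrist_force: [-0.2, 0.7, -0.4]
width: 0.0939
t 2.37 tcp [ 0.4977 -0.0244  0.1998] rpy [-3.1408 -0.0009  1.3699] F [-0.1727  0.6658 -0.4101] T [ 0.0177 -0.0165  0.0202] w 0.0939 q [-0.1635 -0.0268  1.4989  0.001   1.6703 -1.5333]
shift cm [-0.06  0.06 12.68] spin -0.002 norm 12.7
```

```bash
python3 -m inch '0 0 2 0 0; 0 0 5 0 0; 0 0 8 0 0; 0 0 10.5 0 0; 0 0.05 12 0 0; 0 0.05 12.7 0 0; 0 0.05 12.7 0 0; 0 0.05 12.7 0 0'; python3 - <<'E'
from h import *
for n in("scene","top"):
    p,d=robot.snapshot(n); cv2.imwrite(f"pics/{n}1.png",p); np.save(f"pics/{n}1.npy",d)
    c=(235,180) if n=="scene" else (250,190)
    cv2.imwrite(f"pics/{n}1z.png",cv2.resize(p[c[1]:c[1]+90,c[0]:c[0]+120],(800,600),interpolation=cv2.INTER_CUBIC))
E
```

```text
time: 3.03
tool_pos: [0.4982, -0.0234, 0.0737]
ee_rot: [3.141, -0.001, 1.371]
wrist_force: [-0.5, -0.6, 0.7]
width: 0.0941
```

View pics/scene1.png

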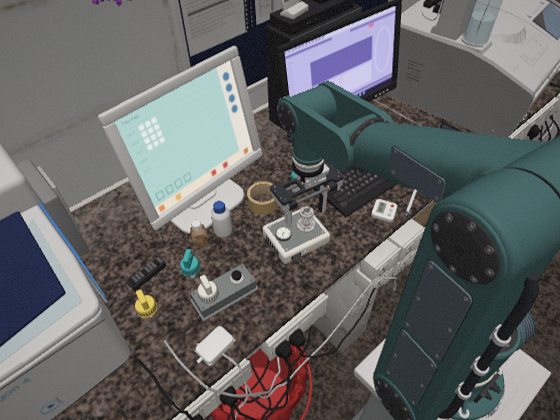

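View pics/scene1z.png

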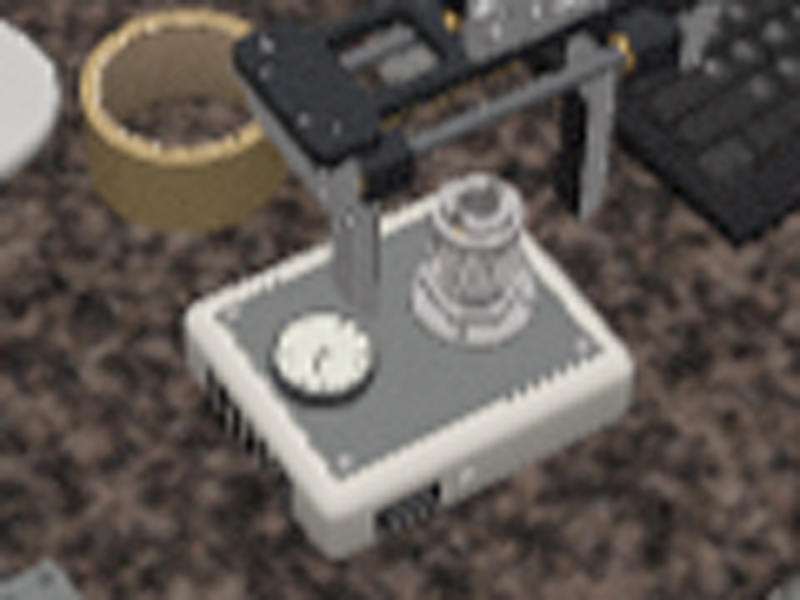

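The gripper straddles the coupling, with the tips near crop pixels (360,310) and (590,220). I'll check finger centring against the coupling numerically.

```bash
python3 - <<'E'
from h import *
d=np.load("pics/scene1.npy");P=cloud("scene",d)
for nm,(u0,u1,v0,v1,z0,z1) in {"L":(282,294,205,230,.07,.13),"R":(318,330,188,216,.07,.13),"rim":(297,316,202,225,.096,.112)}.items():
    Q=P[v0:v1,u0:u1].reshape(-1,3);Q=Q[(Q[:,2]>z0)&(Q[:,2]<z1)&(Q[:,0]<.56)]
    print(nm,len(Q),(np.median(Q,0)*1000).round(1),(Q.min(0)*1000).round(1),(Q.max(0)*1000).round(1))
d=np.load("pics/top1.npy");P=cloud("top",d)
print(proj("scene",[.498,-.025,.105]),proj("scene",[.4982,-.0234,.0737]))
E
python3 tgt.py .498 -.025 .073 1.372
```

```text
L 88 [500.5  33.4 105.9] [496.7  24.8  76.6] [519.8  38.1 129.8]
R 106 [480.7 -70.2 102.7] [476.3 -79.8  71.9] [495.6 -66.6 129.9]
rim 97 [490.9 -21.8 101.7] [476.6 -41.9  96.3] [513.   -6.8 108.4]
[305.42720809 210.09687199] [304.55107631 218.01562832]
t 3.13 tcp [ 0.4992 -0.0241  0.0748] rpy [ 3.139  -0.0011  1.3707] F [-1.0141 -0.7522  0.4851] T [ 0.0083 -0.0232  0.0634] w 0.0939 q [-0.1624  0.038   1.6861  0.001   1.4148 -1.5332]
shift cm [-0.12 -0.1   0.18] spin -0.001 norm 0.2
```

View pics/top1z.png

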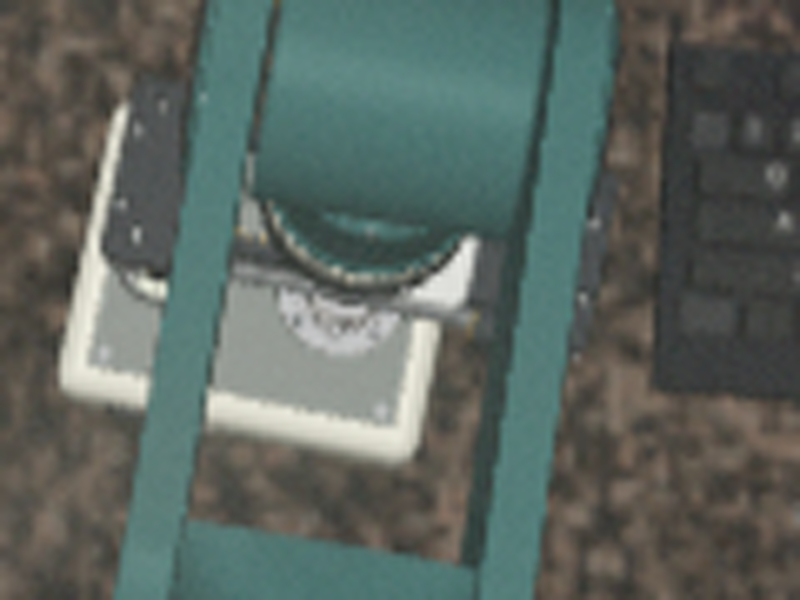

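Fingers are centred to within about 1–2 mm. Closing on the sleeve.

```bash
python3 -m inch '-0.07 -0.05 0.1 0 0.2; -0.07 -0.05 0.1 0 0.5; -0.07 -0.05 0.1 0 0.8; -0.07 -0.05 0.1 0 0.8; -0.07 -0.05 0.1 0 0.8; -0.07 -0.05 0.1 0 0.8; -0.07 -0.05 0.1 0 0.8; -0.07 -0.05 0.1 0 0.8'; python3 tgt.py
```

```text
time: 3.8
tool_pos: [0.4985, -0.0247, 0.0737]
ee_rot: [3.139, -0.001, 1.371]
wrist_force: [0.2, 0.0, -0.8]
width: 0.0438
t 3.8 tcp [ 0.4985 -0.0247  0.0737] rpy [ 3.1392 -0.0011  1.3705] F [ 0.1557  0.0094 -0.833 ] T [-0.0204 -0.0301 -0.0513] w 0.0438 q [-0.1638  0.0376  1.6888  0.0011  1.4127 -1.5345]
```

```bash
python3 -m inch '0 0 0 0 1; 0 0 0 0 1; 0 0 0 0 1; 0 0 0 0 1; 0 0 0 0 1'; python3 tgt.py
```

```text
time: 4.22
tool_pos: [0.4982, -0.0262, 0.0736]
ee_rot: [3.139, 0.002, 1.37]
wrist_force: [-0.8, -4.9, 0.3]
width: 0.0345
t 4.22 tcp [ 0.4982 -0.0262  0.0736] rpy [3.1395 0.002  1.3701] F [-0.8214 -4.8637  0.2943] T [-0.9064  0.2163  0.0214] w 0.0345 q [-0.1648  0.0377  1.689  -0.0021  1.4129 -1.5346]
```

```bash
python3 -m inch '-0.1 0 0.1 0 1; -0.1 0 0.3 0 1; -0.1 0 0.5 0 1; -0.1 0 0.5 0 1'; python3 tgt.py
```

```text
time: 4.55
tool_pos: [0.4982, -0.0263, 0.0691]
ee_rot: [3.139, 0.0, 1.37]
wrist_force: [-1.7, 1.7, 4.7]
width: 0.034
t 4.55 tcp [ 0.4982 -0.0263  0.0691] rpy [3.1392 0.0001 1.3704] F [-1.6829  1.7094  4.722 ] T [0.2861 0.3154 0.0058] w 0.034 q [-0.1663  0.0409  1.695  -0.0001  1.4033 -1.5367]
```

```bash
python3 -m inch '0 0 0.2 0 1; 0 0 0.4 0 1; 0 0 0.55 0 1; 0 0 0.65 0 1; 0 0 0.65 0 1'; python3 tgt.py
```

```text
time: 4.97
tool_pos: [0.4982, -0.0263, 0.0636]
ee_rot: [3.139, 0.0, 1.371]
wrist_force: [-3.5, 0.3, 5.7]
width: 0.0339
t 4.97 tcp [ 0.4982 -0.0263  0.0636] rpy [3.1389 0.0002 1.3705] F [-3.5098  0.3488  5.6546] T [0.0012 0.6197 0.0151] w 0.0339 q [-0.1662  0.0455  1.7019 -0.0003  1.3916 -1.5367]
```

```bash
python3 -m inch '0 0 0.1 0 1; 0 0 0.15 0 1; 0 0 0.15 0 1'; python3 tgt.py
```

```text
time: 5.22
tool_pos: [0.4982, -0.0263, 0.0636]
ee_rot: [3.139, 0.0, 1.371]
wrist_force: [-4.1, -0.1, 8.8]
width: 0.0344
t 5.22 tcp [ 0.4982 -0.0263  0.0636] rpy [3.1385 0.0003 1.3708] F [-4.1186 -0.1114  8.8329] T [-0.0461  0.8018  0.0587] w 0.0344 q [-0.166   0.0453  1.7021 -0.0005  1.3912 -1.5367]
```

```bash
python3 -m inch '0 0 0.2 0 1; 0 0 0.3 0 1; 0 0 0.3 0 1'; python3 tgt.py
```

```text
time: 5.47
tool_pos: [0.4983, -0.0263, 0.0635]
ee_rot: [3.138, 0.001, 1.371]
wrist_force: [-7.0, -0.1, 15.7]
width: 0.0342
t 5.47 tcp [ 0.4983 -0.0263  0.0635] rpy [3.1378 0.0006 1.371 ] F [-6.9574 -0.0889 15.6982] T [0.0708 1.3329 0.0655] w 0.0342 q [-0.1659  0.045   1.7025 -0.0007  1.3904 -1.5367]
```

The sleeve is at its end stop: force rose to 15.7 N with no further travel. I'll ease off by about 2.5 mm, then open.

```bash
python3 -m inch '0 0 -0.1 0 1; 0 0 -0.2 0 1; 0 0 -0.2 0 1; 0 0 -0.2 0 0.4; 0 0 -0.2 0 0.4; 0 0 -0.2 0 0.4; 0 0 -0.2 0 0.4'; python3 tgt.py .498 -.0262 .090 -0.1;  python3 - <<'E'
from h import *
p,d=robot.snapshot("scene"); cv2.imwrite(f"pics/s2.png",cv2.resize(p[180:270,235:355],(800,600),interpolation=cv2.INTER_CUBIC))
E
```

```text
time: 6.05
tool_pos: [0.4983, -0.0261, 0.0651]
ee_rot: [3.138, 0.0, 1.371]
wrist_force: [-0.4, 0.1, 0.7]
width: 0.0554
t 6.05 tcp [ 0.4983 -0.0261  0.0651] rpy [3.1382 0.0004 1.371 ] F [-0.4215  0.0733  0.711 ] T [ 0.01    0.015  -0.0397] w 0.0554 q [-0.1657  0.0438  1.7004 -0.0005  1.3941 -1.5367]
shift cm [-0.01 -0.02 -2.49] spin 1.471 norm 2.5
```

View pics/s2.png

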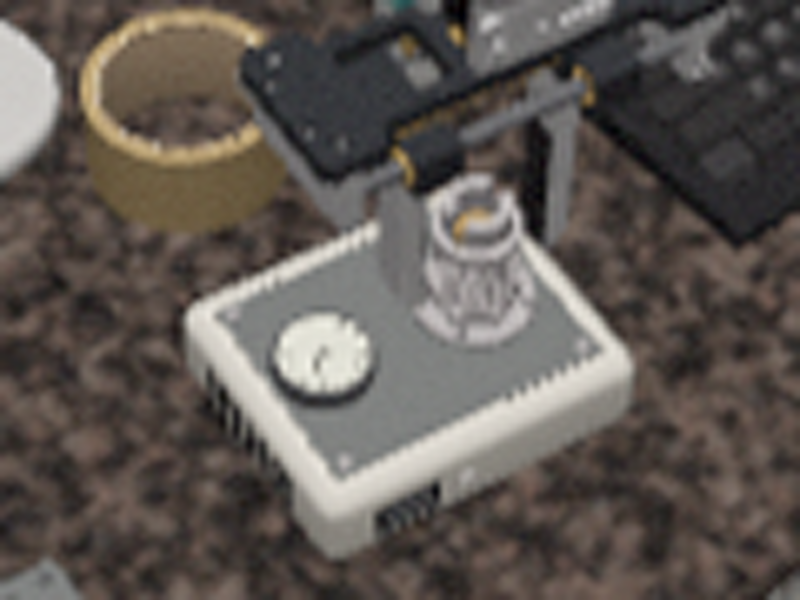

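The sleeve stays back, and the yellow slider now sits higher in the bore. Next I'll turn the jaws 90° and pinch lightly, which measures the axis position in x using the robot itself.

```bash
python3 -m inch '0 0 0 0.1 0.3; 0 0 0 0.22 0.3; 0 0 0 0.34 0.3; 0 0 0 0.46 0.3; 0 0 0 0.58 0.3; 0 0 0 0.7 0.3; 0 0 0 0.82 0.3; 0 0 0 0.94 0.3; 0 0 0 1.06 0.3; 0 0 0 1.18 0.3; 0 0 0 1.3 0.5; 0 0 0 1.42 0.6; 0 0 0 1.47 1; 0 0 0 1.47 1; 0 0 0 1.47 1; 0 0 0 1.47 1; 0 0 0 1.47 1; 0 0 0 1.47 1'; python3 tgt.py
```

```text
time: 7.6
tool_pos: [0.4962, -0.0259, 0.0648]
ee_rot: [3.141, 0.002, -0.098]
wrist_force: [-5.3, 0.3, 2.9]
width: 0.0351
t 7.6 tcp [ 0.4962 -0.0259  0.0648] rpy [ 3.1409  0.0017 -0.098 ] F [-5.282   0.3385  2.9248] T [ 0.0161  1.0631 -0.193 ] w 0.0351 q [-0.1658  0.0433  1.7017 -0.0008  1.3983 -0.0677]
```

```bash
python3 -m inch '-0.1 0 0 0 1; -0.1 0 0 0 1; -0.1 0 0 0 1'; python3 tgt.py; python3 -m inch '0 0 0 0 1; 0 0 0 0 1';python3 tgt.py
```

```text
time: 7.85
tool_pos: [0.4961, -0.0259, 0.0651]
ee_rot: [3.141, -0.001, -0.098]
wrist_force: [1.8, -0.4, -0.3]
width: 0.035
t 7.85 tcp [ 0.4961 -0.0259  0.0651] rpy [ 3.141  -0.0005 -0.0977] F [ 1.7804 -0.4172 -0.3064] T [-0.0708 -0.3208 -0.1606] w 0.035 q [-0.166   0.0411  1.7033 -0.0005  1.3966 -0.0682]
time: 8.02
tool_pos: [0.4961, -0.0259, 0.0651]
ee_rot: [3.141, -0.0, -0.098]
wrist_force: [1.4, 0.3, -0.4]
width: 0.0351
t 8.02 tcp [ 0.4961 -0.0259  0.0651] rpy [ 3.1411 -0.0005 -0.0975] F [ 1.416   0.3378 -0.3958] T [-0.0778 -0.0437 -0.2332] w 0.0351 q [-0.166   0.0412  1.7032 -0.0005  1.3967 -0.0684]
```

The axis in the robot frame is (0.4961, -0.0259), so the top camera reads about (+1.7, +1.0) mm high. Now to the cartridge. I'll first pinch the plate ends along x to centre it to the jaws, then pinch across y.

```bash
python3 -m inch '0 0 0 0 0.3; 0 0 0 0 0; 0 0 0 0 0; 0 0 -2 0 0; 0 0 -5 0 0; 0 0 -8 0 0; 0 0 -11 0 0; 0 0 -13 0 0; 0 0 -13 0 0'; python3 tgt.py .501 .2985 .195 -0.17
```

```text
time: 8.77
tool_pos: [0.4986, -0.0262, 0.2008]
ee_rot: [3.14, -0.011, -0.097]
wrist_force: [0.2, -0.5, 0.2]
width: 0.091
t 8.77 tcp [ 0.4986 -0.0262  0.2008] rpy [ 3.1404 -0.0107 -0.0972] F [ 0.1724 -0.5052  0.1523] T [-0.0751  0.0671 -0.0033] w 0.091 q [-0.1657 -0.0335  1.5035 -0.0005  1.6608 -0.0686]
shift cm [ -2.92 -32.34   0.51] spin 0.073 norm 32.5
```

```bash
python3 -m inch '-0.1 -1.5 0 0 0; -0.4 -4.5 0 0 0; -0.7 -8 0.1 0.02 0; -1 -11.5 0.2 0.03 0; -1.4 -15 0.2 0.04 0; -1.7 -18.5 0.3 0.05 0; -2 -22 0.3 0.06 0; -2.3 -25.5 0.4 0.07 0; -2.6 -29 0.5 0.073 0; -2.8 -31.3 0.5 0.073 0; -2.9 -32.3 0.5 0.073 0; -2.9 -32.3 0.5 0.073 0; -2.9 -32.3 0.5 0.073 0'; python3 tgt.py .501 .2985 .075 -0.17; python3 - <<'E'
from h import *
p,d=robot.snapshot("top"); cv2.imwrite(f"pics/t3.png",p)
A=cv2.resize(p[218:246,288:316],(560,560),interpolation=cv2.INTER_LANCZOS4)
cv2.imwrite(f"pics/t3z.png",A);P=cloud("top",d);np.set_printoptions(linewidth=200)
print((P[222:238,294:310,2]*1000).round().astype(int))
E
```

```text
time: 9.85
tool_pos: [0.5009, 0.2973, 0.194]
ee_rot: [3.139, -0.01, -0.17]
wrist_force: [0.8, -1.0, 0.6]
width: 0.0937
t 9.85 tcp [0.5009 0.2973 0.194 ] rpy [ 3.1391 -0.0096 -0.1699] F [ 0.7734 -1.0062  0.5742] T [-0.0664  0.0748  0.0548] w 0.0937 q [ 0.4429  0.1576  1.3153 -0.0076  1.6623  0.6121]
shift cm [-0.12 -0.15 11.9 ] spin 0.0 norm 11.9
[[  51   49   44   46   47   53   47   48   46   44   50   49   42   45   44   46]
 [  45   44   46   42   44   45   43   51   51   42   47   46   48   42   46   52]
 [  40   44   49   48   47   47   92   94   97   96   44   43   50   46   47   45]
 [  46   48   51   45   97   94  108  102  103  104  102   93   48   44   46   46]
 [  47   48   53   95  105  104  106  106  104  106  107  102   86   45   45   49]
 [  53   49   94   98  101  106  100   93   92   97  104  106  105   98   44   44]
 [  46   48   95  104  107  104   88   89   93   91   89  104  104  106   88   46]
 [  53   94   93   93   96   93   91   96   91   94   91   83   89   87   91   49]
 [  51   94   59   77   75   85   92   91   91   92   91   75   74   76   97   46]
 [  51   90   56   75   79   95   87   88   92   86   92   76   72   72   93   48]
 [  49   96   94  108  103  104   92   90   90   91   91  109  106   78   92   52]
 [  49   85   94  100  109  104  104  106   93  106  107  107  106   91   90   51]
 [  53   75   88   98   98  104  107  108  107  105 1421  102   75   98   50   51]
 [  44   59   81   94   98   91   95  103  103  102  101   83   92   90   46   50]
 [  51   49   72   83   96   97   96   91   90   97   93   93   86   52   47   52]
 [  54   49   50   65   76   89   93   96   93   94   92   80   58   51   51   48]]
```

View pics/t3z.png

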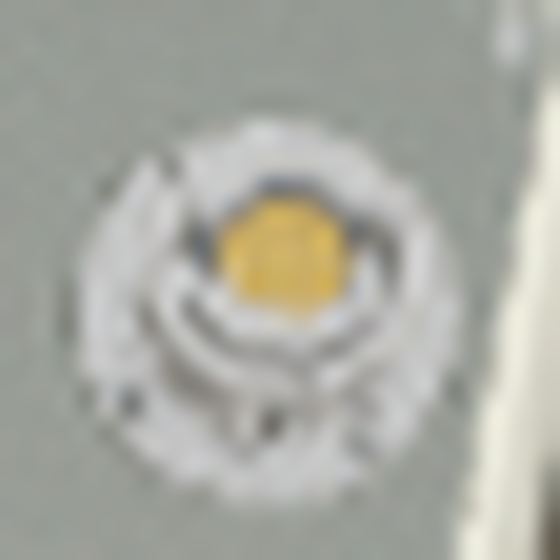

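View pics/t3.png

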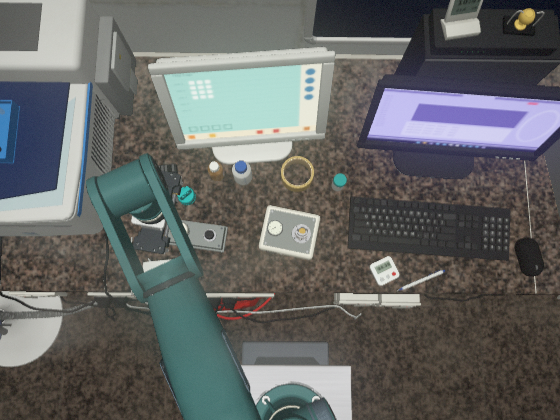

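Sleeve confirmed back: ring top reads about 93 mm, down from 101. I'll check the turquoise look-alike's clearance before descending with the jaws along x.

```bash
python3 - <<'E'
from h import *
d=np.load("pics/topm.npy");P=cloud("top",d)
for nm,(u0,u1,v0,v1) in {"turq":(174,198,183,208),"yel":(120,146,190,218),"botA":(206,224,160,182),"adapter":(140,176,258,284)}.items():
    Q=P[v0:v1,u0:u1].reshape(-1,3);Q=Q[Q[:,2]>.015];print(nm,(Q.min(0)*1000).round(),(Q.max(0)*1000).round())
E
```

```text
turq [576. 263.  36.] [623. 310.  97.]
yel [550. 406.  37.] [597. 454.  98.]
botA [652. 189.  15.] [710. 228.  91.]
adapter [371. 319.  15.] [428. 408.  29.]
```

```bash
python3 -m inch '-0.05 -0.13 1.5 0 0.3; -0.1 -0.13 4 0 0.3; -0.1 -0.13 7 0 0.3; -0.1 -0.13 9.5 0 0.3; -0.1 -0.13 11.2 0 0.3; -0.1 -0.13 11.7 0 0.3; -0.1 -0.13 11.7 0 0.3'; python3 tgt.py .501 .2985 .077 -0.17
```

```text
time: 10.48
tool_pos: [0.5007, 0.2956, 0.0757]
ee_rot: [3.137, -0.007, -0.173]
wrist_force: [-0.3, -0.7, -0.3]
width: 0.066
t 10.48 tcp [0.5007 0.2956 0.0757] rpy [ 3.137  -0.0071 -0.1732] F [-0.3289 -0.7244 -0.2927] T [-0.041   0.0819  0.0325] w 0.066 q [ 0.4406  0.2142  1.4873 -0.0079  1.4369  0.6149]
shift cm [-0.02 -0.29 -0.13] spin -0.003 norm 0.3
```

```bash
python3 -m inch '0 -0.25 0 0 0.3; 0 -0.25 0 0 0.3;0 -0.25 0 0 0.3'; python3 tgt.py .501 .2985 .077 -0.17;
```

```text
time: 10.73
tool_pos: [0.5023, 0.2983, 0.0777]
ee_rot: [3.139, -0.01, -0.174]
wrist_force: [-0.1, 1.2, -1.6]
width: 0.0658
t 10.73 tcp [0.5023 0.2983 0.0777] rpy [ 3.1389 -0.0099 -0.1736] F [-0.1046  1.1709 -1.564 ] T [-0.046   0.0782 -0.0261] w 0.0658 q [ 0.4437  0.2162  1.4809 -0.008   1.4379  0.6183]
shift cm [-0.13  0.01  0.07] spin -0.004 norm 0.2
```

```bash
python3 -m inch '-0.05 0 0 0 0.5; -0.05 0 0 0 1; -0.05 0 0 0 1; -0.05 0 0 0 1; -0.05 0 0 0 1; -0.05 0 0 0 1'; python3 tgt.py
```

```text
time: 11.23
tool_pos: [0.5017, 0.2986, 0.0779]
ee_rot: [3.139, -0.01, -0.173]
wrist_force: [-1.4, -0.5, 2.3]
width: 0.0379
t 11.23 tcp [0.5017 0.2986 0.0779] rpy [ 3.1391 -0.0098 -0.1734] F [-1.4337 -0.4707  2.3083] T [-0.0551  0.3201 -0.0035] w 0.0379 q [ 0.4444  0.2152  1.4816 -0.0078  1.4383  0.6188]
```

```bash
python3 -m inch '0 0 0 0 0.3; 0 0 0 0 0.3; 0 0 0 0 0.3; 0 0 0 -0.12 0.3; 0 0 0 -0.24 0.3; 0 0 0 -0.36 0.3; 0 0 0 -0.48 0.3; 0 0 0 -0.6 0.3; 0 0 0 -0.72 0.3; 0 0 0 -0.84 0.3; 0 0 0 -0.96 0.3; 0 0 0 -1.08 0.3; 0 0 0 -1.2 0.3; 0 0 0 -1.32 0.3; 0 0 0 -1.44 0.3; 0 0 0 -1.571 0.3; 0 0 0 -1.571 0.3; 0 0 0 -1.571 0.3;0 0 0 -1.571 0.3'; python3 tgt.py .5017 .2986 .0745 1.3976
```

```text
time: 12.82
tool_pos: [0.5017, 0.2986, 0.0778]
ee_rot: [3.132, 0.003, 1.395]
wrist_force: [-0.0, -0.2, -0.5]
width: 0.0655
t 12.82 tcp [0.5017 0.2986 0.0778] rpy [3.1319 0.0026 1.395 ] F [-0.0429 -0.189  -0.5356] T [-0.0229 -0.0011  0.0594] w 0.0655 q [ 0.4444  0.2153  1.4817 -0.0078  1.4382 -0.9496]
shift cm [ 0.   -0.    0.33] spin -0.003 norm 0.3
```

```bash
python3 -m inch '0 0 0.15 0 0.5; 0 0 0.28 0 0.7; 0 0 0.28 0 1; 0 0 0.28 0 1; 0 0 0.28 0 1; 0 0 0.28 0 1; 0 0 0.28 0 1; 0 0 0.28 0 1; 0 0 0.28 0 1; 0 0 0.28 0 1'; python3 tgt.py
```

```text
time: 13.65
tool_pos: [0.5017, 0.2986, 0.0751]
ee_rot: [3.132, 0.002, 1.395]
wrist_force: [-0.1, 0.7, -0.1]
width: 0.0137
t 13.65 tcp [0.5017 0.2986 0.0751] rpy [3.1318 0.0023 1.3949] F [-0.0609  0.7231 -0.0939] T [ 0.1293 -0.005  -0.006 ] w 0.0137 q [ 0.4444  0.2173  1.4849 -0.0076  1.4328 -0.9496]
```

Gripped at 13.7 mm width. The tip should be 67 mm below the TCP. Lifting.

```bash
python3 -m inch '0 0 -0.8 0 1; 0 0 -2.5 0 1; 0 0 -5 0 1; 0 0 -8 0 1; 0 0 -11 0 1; 0 0 -13 0 1; 0 0 -14 0 1; 0 0 -14 0 1'; python3 tgt.py .4961 -.0259 .200 1.57
```

```text
time: 14.32
tool_pos: [0.5016, 0.2998, 0.2186]
ee_rot: [3.127, -0.001, 1.395]
wrist_force: [-0.5, 0.1, -1.4]
width: 0.0136
t 14.32 tcp [0.5016 0.2998 0.2186] rpy [ 3.1269 -0.0011  1.395 ] F [-0.5202  0.0651 -1.3554] T [0.044  0.0079 0.0062] w 0.0136 q [ 0.4462  0.1528  1.2724 -0.0077  1.7037 -0.9498]
shift cm [-32.16   5.12   1.9 ] spin -0.175 norm 32.6
```

```bash
python3 -m inch '-1.2 0.2 0 -0.01 1; -3.6 0.6 0 -0.03 1; -6.6 1.05 0 -0.05 1; -9.8 1.55 0 -0.07 1; -13 2.05 0 -0.09 1; -16.2 2.6 0 -0.11 1; -19.4 3.1 0 -0.13 1; -22.6 3.6 0 -0.14 1; -25.8 4.1 0 -0.16 1; -28.6 4.55 0 -0.17 1; -30.8 4.9 0 -0.175 1; -31.9 5.1 0 -0.175 1; -32.16 5.12 0 -0.175 1; -32.16 5.12 0.5 -0.175 1; -32.16 5.12 1 -0.175 1; -32.16 5.12 1 -0.175 1; -32.16 5.12 1 -0.175 1'; python3 tgt.py .4961 -.0259 .180 1.57;  python3 - <<'E'
from h import *
p,d=robot.snapshot("scene"); cv2.imwrite(f"pics/s4.png",cv2.resize(p[160:265,240:380],(800,600),interpolation=cv2.INTER_CUBIC))
E
```

```text
time: 15.73
tool_pos: [0.4956, -0.0246, 0.2081]
ee_rot: [3.129, 0.001, 1.572]
wrist_force: [0.4, 0.9, -1.1]
width: 0.014
t 15.73 tcp [ 0.4956 -0.0246  0.2081] rpy [3.1286 0.0008 1.5718] F [ 0.4491  0.9176 -1.1409] T [ 0.068   0.0257 -0.0488] w 0.014 q [-0.1648 -0.044   1.4994  0.0014  1.6732 -1.7365]
shift cm [-0.13  0.02  2.81] spin 0.002 norm 2.8
```

View pics/s4.png

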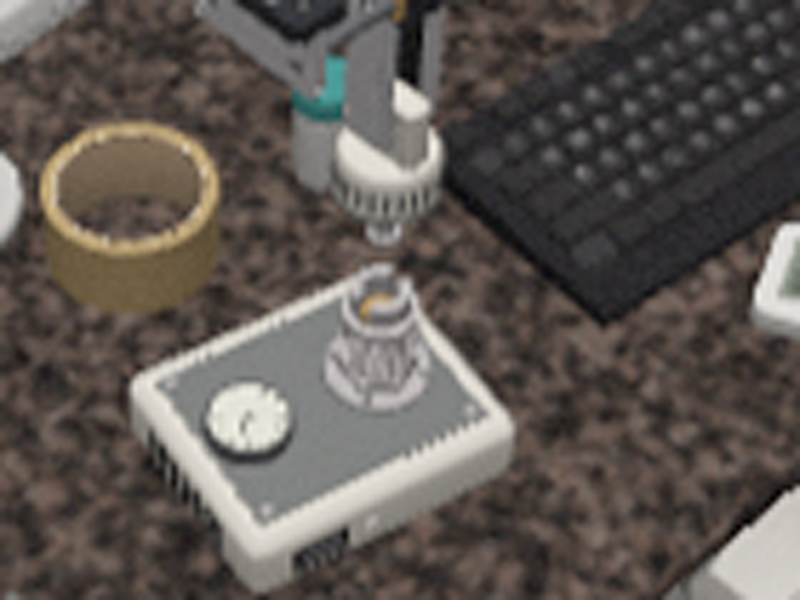

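The cartridge tip (crop 383,235) hangs over the coupling (crop 378,290). Lowering to just above the rim.

```bash
python3 -m inch '-0.06 0.03 0.8 0 1; -0.13 0.04 1.8 0 1; -0.13 0.04 2.6 0 1; -0.13 0.04 2.9 0 1; -0.13 0.04 2.9 0 1; -0.13 0.04 2.9 0 1; -0.13 0.04 2.9 0 1'; python3 tgt.py .4961 -.0259 .170 1.57; python3 -m inch '0 0 0 0 1; 0 0 0 0 1'; python3 tgt.py .4961 -.0259 .170 1.57
```

```text
time: 16.37
tool_pos: [0.4968, -0.0261, 0.1799]
ee_rot: [3.127, 0.001, 1.572]
wrist_force: [0.1, -0.8, -1.8]
width: 0.0138
t 16.37 tcp [ 0.4968 -0.0261  0.1799] rpy [3.1271 0.0011 1.5716] F [ 0.1115 -0.7805 -1.8442] T [ 0.0108 -0.0378  0.0335] w 0.0138 q [-0.1675 -0.0351  1.5465  0.0013  1.6157 -1.7391]
shift cm [ 0.02 -0.09  0.99] spin 0.002 norm 1.0
time: 16.53
tool_pos: [0.4972, -0.0262, 0.1805]
ee_rot: [3.126, 0.001, 1.572]
wrist_force: [-0.8, -0.6, -1.3]
width: 0.0138
t 16.53 tcp [ 0.4972 -0.0262  0.1805] rpy [3.1259 0.0013 1.5715] F [-0.7638 -0.604  -1.3111] T [ 0.0202 -0.0535  0.0017] w 0.0138 q [-0.1676 -0.0355  1.5456  0.0013  1.6158 -1.739 ]
shift cm [ 0.04 -0.12  1.05] spin 0.002 norm 1.1
```

```bash
python3 -m inch '0 -0.07 0 0 1; 0 -0.14 0.2 0 1; 0 -0.14 0.5 0 1; 0 -0.14 0.8 0 1; 0 -0.14 1 0 1; 0 -0.14 1.2 0 1; 0 -0.14 1.3 0 1; 0 -0.14 1.3 0 1'; python3 tgt.py .4957 -.0259 .160 1.57
```

```text
time: 17.2
tool_pos: [0.4958, -0.0262, 0.167]
ee_rot: [3.127, 0.001, 1.572]
wrist_force: [0.8, -0.6, -1.7]
width: 0.0139
t 17.2 tcp [ 0.4958 -0.0262  0.167 ] rpy [3.1266 0.0012 1.5716] F [ 0.8095 -0.5635 -1.7494] T [ 0.055   0.0889 -0.0093] w 0.0139 q [-0.168  -0.0334  1.5703  0.0013  1.5897 -1.7396]
shift cm [ 0.03 -0.02  0.7 ] spin 0.002 norm 0.7
```

The tip is about 5 mm into the bore with no contact force. Continuing down.

```bash
python3 -m inch '0.02 0 0.2 0 1; 0.02 0 0.4 0 1; 0.02 0 0.6 0 1; 0.02 0 0.75 0 1; 0.02 0 0.75 0 1'; python3 tgt.py .4957 -.0259 .155 1.57
```

```text
time: 17.62
tool_pos: [0.4956, -0.026, 0.159]
ee_rot: [3.128, 0.001, 1.571]
wrist_force: [0.1, -0.3, -2.0]
width: 0.0137
t 17.62 tcp [ 0.4956 -0.026   0.159 ] rpy [3.1275 0.0011 1.5715] F [ 0.1484 -0.3007 -1.9715] T [ 0.0395 -0.0115 -0.0005] w 0.0137 q [-0.1677 -0.0299  1.583   0.0013  1.5745 -1.7391]
shift cm [0.01 0.   0.4 ] spin 0.001 norm 0.4
```

```bash
python3 -m inch '0 0 0.1 0 1; 0 0 0.2 0 1; 0 0 0.3 0 1; 0 0 0.4 0 1; 0 0 0.4 0 1'; python3 tgt.py .4957 -.0259 .155 1.57
```

```text
time: 18.03
tool_pos: [0.4958, -0.026, 0.1566]
ee_rot: [3.126, 0.001, 1.572]
wrist_force: [-2.0, 0.5, 4.8]
width: 0.0138
t 18.03 tcp [ 0.4958 -0.026   0.1566] rpy [3.1262 0.0013 1.5716] F [-2.0296  0.4811  4.8019] T [0.132  0.5553 0.0335] w 0.0138 q [-0.1676 -0.0294  1.5873  0.0013  1.5683 -1.7392]
shift cm [ 0.01 -0.02  0.16] spin 0.002 norm 0.2
```

Contact at about 15.4 mm depth with roughly 6 N, so it's on the keys or the slider. Now feeling with light pressure and small turns.

```bash
python3 -m inch '0 0 0.2 0.03 1; 0 0 0.25 0.06 1; 0 0 0.25 0.09 1; 0 0 0.25 0.09 1'; python3 tgt.py .4957 -.0259 .155 1.57; python3 -m inch '0 0 0.2 -0.03 1; 0 0 0.25 -0.06 1; 0 0 0.25 -0.09 1; 0 0 0.25 -0.12 1; 0 0 0.25 -0.15 1;0 0 0.25 -0.18 1; 0 0 0.25 -0.18 1'; python3 tgt.py .4957 -.0259 .155 1.57
```

```text
time: 18.37
tool_pos: [0.497, -0.0262, 0.1564]
ee_rot: [3.122, 0.0, 1.481]
wrist_force: [-0.6, 0.4, 6.6]
width: 0.0137
t 18.37 tcp [ 0.497  -0.0262  0.1564] rpy [3.1221 0.0003 1.4806] F [-0.6492  0.3563  6.6008] T [0.0714 0.2442 0.0072] w 0.0137 q [-0.1675 -0.03    1.5882  0.0012  1.564  -1.6481]
shift cm [ 0.02 -0.13  0.14] spin -0.089 norm 0.2
time: 18.95
tool_pos: [0.4971, -0.0261, 0.1561]
ee_rot: [3.121, 0.004, 1.662]
wrist_force: [-2.9, 1.3, 7.4]
width: 0.0141
t 18.95 tcp [ 0.4971 -0.0261  0.1561] rpy [3.1209 0.0041 1.6617] F [-2.9465  1.2501  7.4361] T [0.193  0.706  0.0685] w 0.0141 q [-0.1674 -0.0307  1.5896  0.0013  1.5617 -1.8291]
shift cm [ 0.04 -0.14  0.11] spin 0.092 norm 0.2
```

```bash
python3 -m inch '0 -0.05 -0.1 0 1; 0 -0.12 -0.2 0 1; 0 -0.17 -0.2 0 1; 0 -0.17 -0.2 0 1; 0 -0.17 -0.2 0 1'; python3 tgt.py .4953 -.0259 .155 1.57
```

```text
time: 19.37
tool_pos: [0.4952, -0.0263, 0.1575]
ee_rot: [3.122, 0.004, 1.662]
wrist_force: [-0.3, 0.3, -1.4]
width: 0.0139
t 19.37 tcp [ 0.4952 -0.0263  0.1575] rpy [3.1216 0.0039 1.6615] F [-0.287   0.2569 -1.3562] T [ 0.0598  0.0316 -0.0218] w 0.0139 q [-0.1684 -0.0351  1.5909  0.0013  1.5654 -1.83  ]
shift cm [0.04 0.01 0.25] spin 0.092 norm 0.3
```

```bash
python3 -m inch '0.03 0 0.2 0 1; 0.03 0 0.35 -0.04 1; 0.03 0 0.35 -0.08 1; 0.03 0 0.35 -0.12 1; 0.03 0 0.35 -0.16 1; 0.03 0 0.35 -0.2 1; 0.03 0 0.35 -0.24 1'; python3 tgt.py .4953 -.0259 .155 1.57
```

```text
time: 19.95
tool_pos: [0.4959, -0.0261, 0.1553]
ee_rot: [3.121, 0.01, 1.903]
wrist_force: [-0.8, -0.3, 4.5]
width: 0.0138
t 19.95 tcp [ 0.4959 -0.0261  0.1553] rpy [3.1212 0.0096 1.9034] F [-0.8285 -0.2747  4.4741] T [ 0.0224  0.1975 -0.0103] w 0.0138 q [-0.1678 -0.0343  1.5947  0.0013  1.5587 -2.0713]
shift cm [ 0.04 -0.05  0.03] spin 0.333 norm 0.1
```

```bash
python3 -m inch '0 -0.05 0.15 0 1; 0 -0.05 0.3 0 1; 0 -0.05 0.3 0 1'; python3 tgt.py .4953 -.0259 .155 1.57
```

```text
time: 20.2
tool_pos: [0.4959, -0.0261, 0.1547]
ee_rot: [3.119, 0.01, 1.903]
wrist_force: [-3.1, 0.7, 9.1]
width: 0.0137
t 20.2 tcp [ 0.4959 -0.0261  0.1547] rpy [3.119  0.0104 1.9026] F [-3.1133  0.7046  9.0728] T [ 0.2652  0.7434 -0.0426] w 0.0137 q [-0.1681 -0.0358  1.5974  0.0017  1.5553 -2.0707]
shift cm [ 0.04 -0.05 -0.03] spin 0.333 norm 0.1
```

```bash
python3 - <<'E'
from h import *
p,d=robot.snapshot("scene"); cv2.imwrite(f"pics/s5.png",cv2.resize(p[170:245,260:360],(800,600),interpolation=cv2.INTER_CUBIC))
p,d=robot.snapshot("top"); cv2.imwrite(f"pics/t5.png",cv2.resize(p[200:260,260:340],(800,600),interpolation=cv2.INTER_CUBIC))
E
```

```text
(no output)
```

View pics/s5.png

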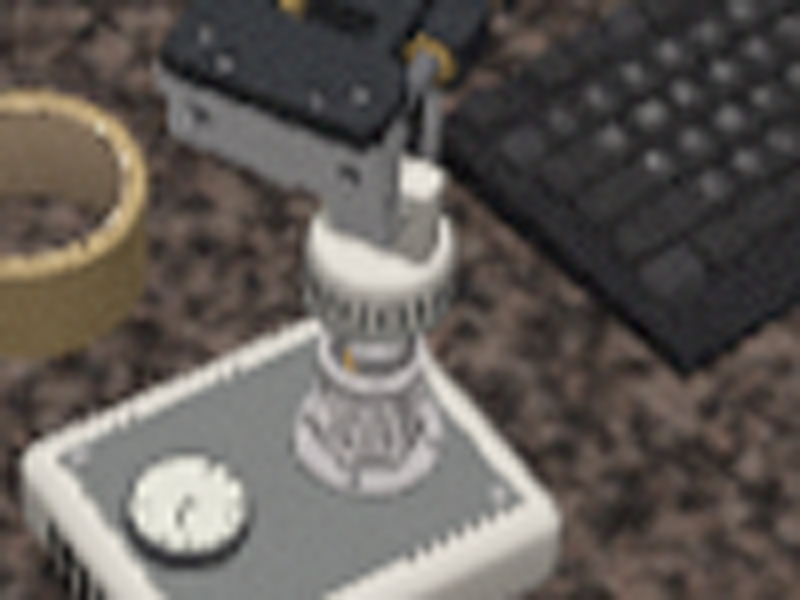

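View pics/t5.png

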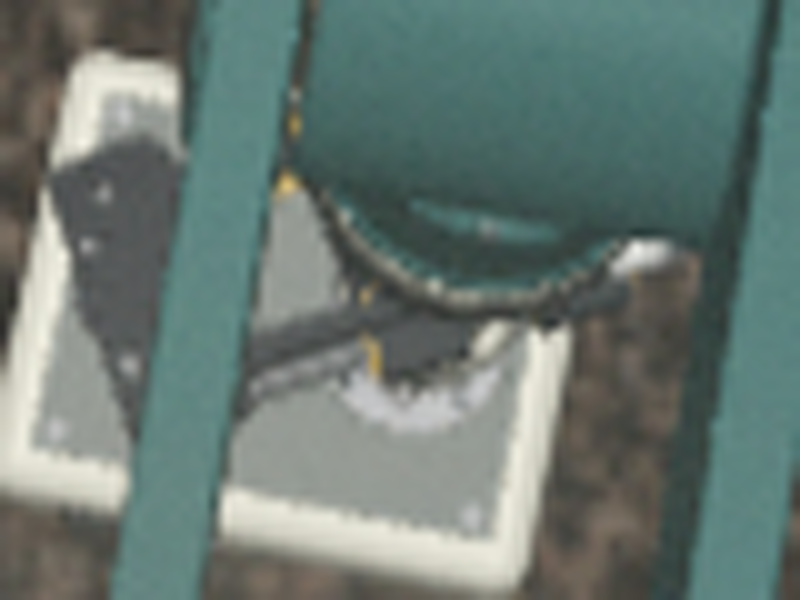

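```bash
python3 - <<'E'
from h import *
ds=[]
for i in range(8):
    p,d=robot.snapshot("scene");ds.append(d)
ds=np.array(ds);ds[ds==0]=np.nan;d=np.nanmedian(ds,0);P=cloud("scene",d);np.save("pics/s5.npy",d)
np.set_printoptions(linewidth=220)
print("rows188-226 cols298-318 z");print((P[188:228,296:320,2]*1000).round().astype(int))
cv2.imwrite("pics/s5b.png",cv2.resize(p[185:235,285:335],(600,600),interpolation=cv2.INTER_LANCZOS4))
E
python3 tgt.py
```

```text
rows188-226 cols298-318 z
[[275 277 276 277 280 280 284 285 287 287 286 284 279 208 203 186 188 185 180  17  20  20  18  20]
 [265 266 267 275 277 278 279 281 283 282 284 280 275 205 182 184 183 181 175  13  18  20  20  18]
 [261 263 264 265 266 274 276 278 279 279 281 277 272 200 181 179 179 176   6   7  13  16  19  19]
 [258 261 261 262 262 265 265 266 275 276 278 272 268 198 180 181 182 180   0   6   8  12  14  20]
 [254 256 257 259 260 261 262 263 264 266 275 268 265 192 181 182 181 182 181   1   3   7  12  15]
 [252 253 254 255 257 258 260 260 262 263 264 264 260 188 181 182 182 181 180 180  -1   3   6  12]
 [ -1   0   0 252 254 254 256 256 259 259 261 262 255 183 180 181 181 180 180  -1  -1   1   5   5]
 [  1   0   1  -1 162 251 252 253 254 257 257 258 253 179 177 178 177 179 176  -1   1  -1   1   2]
 [  0  -1  -2   1 157 174 175 176 252 253 255 255 182 175 174 174 176 175 172   0   0  -1   0   0]
 [ -1   0   1 145 155 171 173 173 176 177 252 179 178 171 168 170 171 172 167   0   1  -1   0   1]
 [  1   1  -1 148 150 168 169 170 171 174 173 176 174 168 166 167 168 167 165 147  -
[... 2367 characters left out ...]
49  45  45  44  43  42]
 [ 43  48  49  55  62  68  68  72  74  73  75  74  74  71  69  67  59  50  48  44  45  43  44  43]
 [ 45  48  48  52  59  63  65  68  69  69  69  69  69  68  64  61  53  50  48  45  45  45  44  44]
 [ 45  47  47  49  53  60  62  63  64  64  65  65  63  64  60  55  49  50  50  46  45  45  45  43]
 [ 45  48  48  50  48  54  59  60  60  61  61  61  61  59  55  49  49  49  48  45  46  44  45  45]
 [ 44  47  48  48  49  48  56  55  56  55  54  55  55  55  52  50  49  48  49  45  45  46  44  44]]
t 20.7 tcp [ 0.4959 -0.0261  0.1547] rpy [3.119  0.0104 1.9026] F [-2.7661  1.7922  9.57  ] T [ 0.3016  0.7067 -0.0411] w 0.0136 q [-0.1681 -0.0359  1.5974  0.0017  1.5552 -2.0708]
```

View pics/s5b.png

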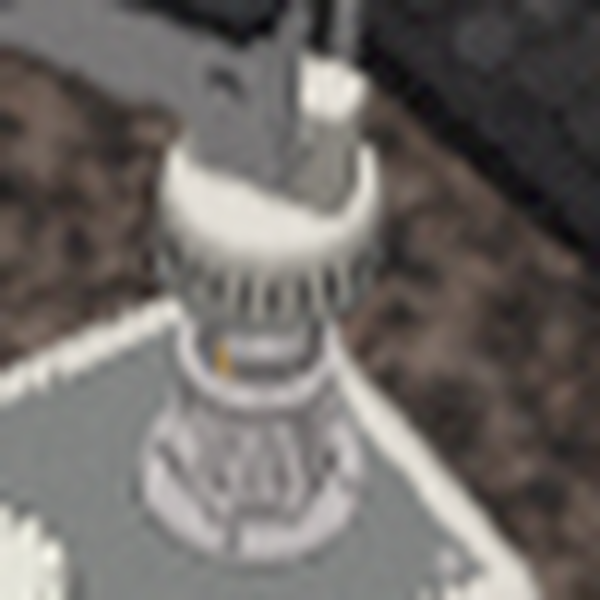

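```bash
cat > cart.py <<'E'
from h import *
from scipy.spatial.transform import Rotation as Ro
np.set_printoptions(precision=4,suppress=True)
o=robot.get_obs()
G=Ro.from_euler("xyz",[3.1318,.0023,1.3949]).as_matrix()
R=Ro.from_euler("xyz",o["ee_rot"]).as_matrix()
M=R@G.T
up=M[:,2]; tip=o["tool_pos"]+M@np.array([0,0,-.067])
# key direction: filter y at grip ~ tool x
k=R[:,0]
print("t",round(o["time"],2),"tcp",o["tool_pos"],"F",o["wrist_force"],"T",o["wrist_torque"])
print("axis tilt",up[:2],"tip",tip,"depth mm",round((.105-tip[2])*1e3,1),"key az",round(np.arctan2(k[1],k[0]),3),"tip-axis mm",(tip[:2]-[.4961,-.0259])*1e3, "mouth-level off mm",((tip+up*(.105-tip[2]))[:2]-[.4961,-.0259])*1e3)
E
python3 cart.py
```

```text
t 20.7 tcp [ 0.4959 -0.0261  0.1547] F [-2.7661  1.7922  9.57  ] T [ 0.3016  0.7067 -0.0411]
axis tilt [-0.0148  0.0035] tip [ 0.4969 -0.0264  0.0877] depth mm 17.3 key az 1.903 tip-axis mm [ 0.8265 -0.4776] mouth-level off mm [ 0.5711 -0.4171]
```

```bash
python3 -m inch '0 0 -0.2 0 1; 0.06 -0.05 -0.4 0 1; 0.06 -0.05 -0.4 0.1 1; 0.06 -0.05 -0.4 0.2 1; 0.06 -0.05 -0.4 0.3 1; 0.06 -0.05 -0.4 0.35 1; 0.06 -0.05 -0.4 0.35 1; 0.06 -0.05 -0.4 0.35 1'; python3 cart.py
```

```text
time: 21.37
tool_pos: [0.4949, -0.0257, 0.158]
ee_rot: [3.118, 0.002, 1.554]
wrist_force: [0.4, -1.1, -2.0]
width: 0.014
t 21.37 tcp [ 0.4949 -0.0257  0.158 ] F [ 0.3603 -1.1157 -2.0172] T [ 0.0216  0.0266 -0.0096]
axis tilt [-0.014  -0.0001] tip [ 0.4958 -0.0257  0.091 ] depth mm 14.0 key az 1.554 tip-axis mm [-0.256   0.2125] mouth-level off mm [-0.4512  0.2106]
```

```bash
python3 -m inch '0 0.02 0.1 0 1; 0 0.03 0.2 0 1; 0 0.03 0.3 0 1; 0 0.03 0.4 0 1; 0 0.03 0.5 0 1; 0 0.03 0.5 0 1'; python3 cart.py
```

```text
time: 21.87
tool_pos: [0.4954, -0.0257, 0.1545]
ee_rot: [3.117, 0.002, 1.554]
wrist_force: [-3.3, -0.6, 5.1]
width: 0.0138
t 21.87 tcp [ 0.4954 -0.0257  0.1545] F [-3.2884 -0.6465  5.0815] T [0.0876 0.5225 0.0274]
axis tilt [-0.015   0.0001] tip [ 0.4964 -0.0257  0.0875] depth mm 17.5 key az 1.554 tip-axis mm [0.315  0.1751] mouth-level off mm [0.0524 0.1766]
```

```bash
python3 -m inch '0 -0.04 0.15 0 1; 0 -0.05 0.3 0 1; 0 -0.05 0.4 0 1; 0 -0.05 0.4 0 1'; python3 cart.py
```

```text
time: 22.2
tool_pos: [0.4953, -0.0257, 0.1523]
ee_rot: [3.115, 0.002, 1.554]
wrist_force: [-2.0, 0.4, 5.0]
width: 0.0138
t 22.2 tcp [ 0.4953 -0.0257  0.1523] F [-1.9765  0.3871  5.0173] T [0.0962 0.5484 0.0791]
axis tilt [-0.0169  0.0003] tip [ 0.4964 -0.0257  0.0853] depth mm 19.7 key az 1.554 tip-axis mm [0.3407 0.1719] mouth-level off mm [0.0084 0.178 ]
```

It's moving down at a constant force of about 6 N, which matches the slider spring plus rubbing, so the keys are in the keyways. Pressing on.

```bash
python3 -m inch '0 -0.03 0.2 0 1; 0 -0.05 0.3 0 1; 0 -0.05 0.4 0 1; 0 -0.05 0.5 0 1; 0 -0.05 0.6 0 1; 0 -0.05 0.6 0 1'; python3 cart.py
```

```text
time: 22.7
tool_pos: [0.495, -0.0257, 0.1468]
ee_rot: [3.114, 0.002, 1.555]
wrist_force: [-1.1, 0.5, 1.1]
width: 0.0139
t 22.7 tcp [ 0.495  -0.0257  0.1468] F [-1.0843  0.4525  1.1325] T [0.0165 0.1595 0.0484]
axis tilt [-0.0174  0.0003] tip [ 0.4962 -0.0257  0.0798] depth mm 25.2 key az 1.555 tip-axis mm [0.0683 0.2189] mouth-level off mm [-0.3693  0.2271]
```

```bash
python3 -m inch '0 0.03 0.1 0 1; 0 0.03 0.2 0 1; 0 0.03 0.3 0 1; 0 0.03 0.3 0 1'; python3 cart.py;  python3 - <<'E'
from h import *
p,d=robot.snapshot("scene"); cv2.imwrite(f"pics/s6.png",cv2.resize(p[185:235,285:335],(600,600),interpolation=cv2.INTER_LANCZOS4))
P=cloud("scene",d);np.set_printoptions(linewidth=220)
print((P[205:228,298:316,2]*1000).round().astype(int))
E
```

```text
time: 23.03
tool_pos: [0.4955, -0.0257, 0.1442]
ee_rot: [3.114, 0.002, 1.555]
wrist_force: [-1.1, 0.7, 4.3]
width: 0.0137
t 23.03 tcp [ 0.4955 -0.0257  0.1442] F [-1.1045  0.6835  4.3412] T [0.0236 0.4641 0.0356]
axis tilt [-0.018   0.0005] tip [ 0.4968 -0.0258  0.0772] depth mm 27.8 key az 1.555 tip-axis mm [0.656  0.1265] mouth-level off mm [0.1553 0.1395]
[[130 135 138 133 139 135 964 138 138 137 143 144 143 147 144 140 135 134]
 [131 133 136 138 136 138 139 137 136 136 138 140 142 142 137 134 136 138]
 [127 133 135 136 138 136 137 136 137 135 137 138 137 139 138 136 133 133]
 [122 129 130 134 136 137 136 139 138 141 135 136 136 137 136 132 132 128]
 [120 125 131 133 134 136 136 136 135 135 134 134 134 136 133 131 130 124]
 [116 121 126 128 127 131 132 133 134 136 132 134 132 132 129 128 122 120]
 [116 118 124 126 129 128 131 130 133 130 132 132 129 132 127 125 122 117]
 [ 45 114 121 122 123 124 126 124 128 127 127 125 126 127 118 119 117  -1]
 [ 46 112 115 115 118 120 122 123 123 121 123 123 123 121 118 115 111  -3]
 [ 47  45  98 111 113 115 117 119 119 119 118 118 113 116 113 11
[... 286 characters left out ...]
 90  88  82  44  44  44]
 [ 46  51  78  85  84  93  86  89  89  91  90  91  86  84  82  45  42  45]
 [ 45  50  77  80  81  86  84  85  86  86  85  85  82  80  73  48  47  43]
 [ 50  50  73  76  76  80  82  81  81  79  81  80  78  77  71  49  42  47]
 [ 49  55  67  70  73  76  76  78  77  79  77  75  76  71  55  48  48  41]
 [ 49  55  53  67  72  73  72  74  74  74  71  73  69  66  56  50  50  47]
 [ 48  50  53  57  63  68  66  69  71  68  68  67  65  56  52  49  52  46]
 [ 47  47  52  58  56  60  58  64  64  66  59  57  56  54  47  49  48  44]
 [ 49  51  48  53  58  56  55  61  59  58  54  54  52  48  50  49  49  45]
 [ 51  49  48  54  55  52  54  56  54  55  56 964  53  49  46  46  45  47]]
```

View pics/s6.png

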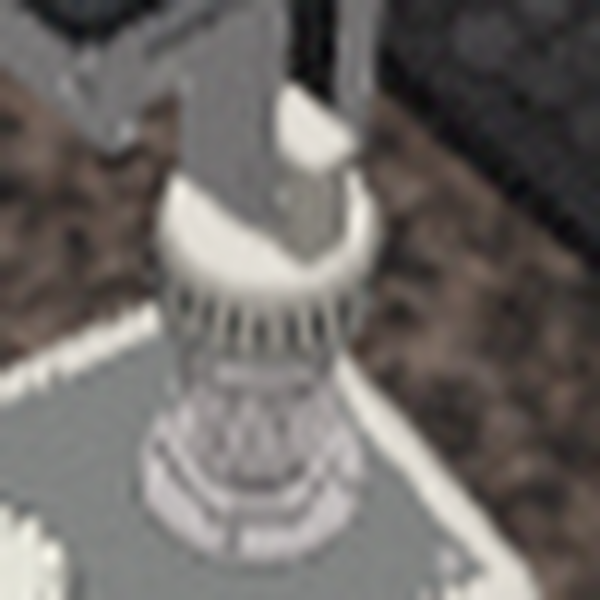

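The sleeve ring top now reads about 100 mm, up from 93, so it has sprung forward. I'll do a gentle tug to confirm the lock.

```bash
python3 -m inch '0 -0.02 -0.15 0 1; 0 -0.02 -0.3 0 1; 0 -0.02 -0.4 0 1; 0 -0.02 -0.4 0 1'; python3 cart.py
```

```text
time: 23.42
tool_pos: [0.4953, -0.0257, 0.1468]
ee_rot: [3.114, 0.002, 1.555]
wrist_force: [2.5, -0.1, -5.1]
width: 0.014
t 23.42 tcp [ 0.4953 -0.0257  0.1468] F [ 2.5089 -0.1409 -5.0553] T [-0.0394 -0.4312  0.044 ]
axis tilt [-0.0173  0.0003] tip [ 0.4964 -0.0257  0.0798] depth mm 25.2 key az 1.555 tip-axis mm [0.3422 0.1759] mouth-level off mm [-0.0942  0.183 ]
```

The upward tug is held at 25.2 mm depth with -5 N, so it's locked. I'll ease back and let go.

```bash
python3 -m inch '0 0 0.05 0 1; 0 0 0.05 0 1; 0 0 0.05 0 0.5; 0 0 0.05 0 0.3; 0 0 0.05 0 0.3; 0 0 0.05 0 0.3; 0 0 0.05 0 0.3'; python3 cart.py; python3 -m inch '0 0 -1 0 0.3; 0 0 -3 0 0.3; 0 0 -6 0 0.3; 0 0 -9 0 0.3; 0 0 -11 0 0.3; 0 0 -11 0 0.3; 0 0 -11 0 0.3'; python3 - <<'E'
from h import *
for i,n in enumerate(("scene","top")):
    p,d=robot.snapshot(n); cv2.imwrite(f"pics/{n}7.png",p); np.save(f"pics/{n}7.npy",d)
p=cv2.imread("pics/scene7.png");cv2.imwrite("pics/s7z.png",cv2.resize(p[165:255,255:355],(660,600),interpolation=cv2.INTER_LANCZOS4))
P=cloud("scene",np.load("pics/scene7.npy"));np.set_printoptions(linewidth=220)
print((P[184:224,298:318,2]*1000).round().astype(int))
print(robot.get_obs()["tool_pos"])
E
```

```text
time: 24.0
tool_pos: [0.4952, -0.0257, 0.1462]
ee_rot: [3.115, 0.002, 1.555]
wrist_force: [0.9, -0.1, -0.4]
width: 0.0436
t 24.0 tcp [ 0.4952 -0.0257  0.1462] F [ 0.8911 -0.0869 -0.3678] T [0.0515 0.0077 0.0483]
axis tilt [-0.017   0.0003] tip [ 0.4963 -0.0257  0.0792] depth mm 25.8 key az 1.555 tip-axis mm [0.1939 0.1812] mouth-level off mm [-0.2442  0.1878]
time: 24.58
tool_pos: [0.4929, -0.0255, 0.258]
ee_rot: [3.111, 0.003, 1.555]
wrist_force: [-0.4, 0.5, -0.6]
width: 0.0654
[[ 42  39  36  33  28  -1  -5  -1   0   0  -4   2  -3   0  -3   0  -1  -5  20  27]
 [ 35  33  35  31  20   1  -1   3   1  -2   3  -4  -1  -1  -1   1  20  25  21  21]
 [ 30  31  31  24  14 964  -3  -4  -2   1  -1   2  -3  -2  -2  19  20  23  20  20]
 [ 29  24  21  25  -1  -2   2   3   1  -1   0   2   2  -3   0  14  17  24  21  20]
 [ 22  24  20  17   1   1 172  -1   1   0   0   1   0  -1  -1  11  11  14  19  22]
 [964  16  16  10 173 173 174 171   1   0   1   1   0  -1   2   5   8  14  20  20]
 [ 16  10   9 173 169 174 175 173 173   1  -2  -2   1   1  -5 964   8   8  13  12]
 [ 11   9   5 173 172 173 173 175 1
[... 2042 characters left out ...]
 44  45  88  96 100  99 103 104  99 100 103  98 100  95  95  42  42   0   2   3]
 [ 43  44  85  92  92  98  99  97  97  99  99 100  95  89  89  45  42  41   1   0]
 [ 46  46  81  86  91  90  93  95  96  95  91  94  89  85  82  45  43  42  42  -5]
 [ 44  49  81  83  91  91  91  93  90  91  93  87  85  82  79  45  45  45  43  -2]
 [ 50  50  74  77  81  85  89  87  89  85  84  86  80  81  77  46  46  43  42  41]
 [ 55  48  73  77  79  78  82  83  80  78  83  81  76  75  67  49  46  48  46  43]
 [ 49  55  68  74  75  79  76  76  78  79  78  74  70  69  53  51  47  41  46  45]
 [ 48  55  56  70  68  75  71  73  77  71  74  71  72  65  53  50  48  47  44  43]]
[ 0.49168174 -0.02531505  0.25486057]
```

View pics/s7z.png

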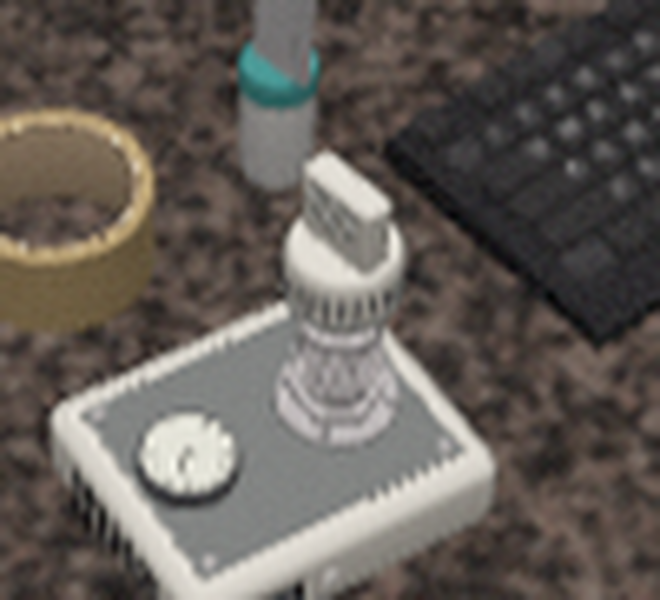

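View pics/top7.png

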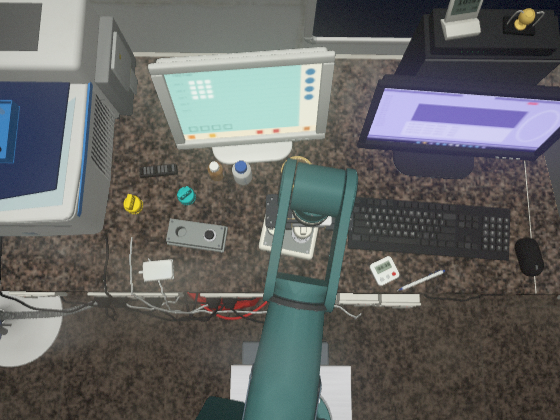

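The cartridge stands locked and upright. Plate top is at about 173 mm, so the tip is about 26 mm deep; the sleeve top is at about 100 mm, and the plug and bystanders are unmoved. The gripper is clear, so I'm handing in.

```bash
python3 -m inch '0 0 0 0 0.3; 0 0 0 0 0.3; 0 0 0 0 0.3'; python3 -c "
from bench import robot
print(robot.get_obs()['time'],robot.close_job())"
```

```text
time: 24.93
tool_pos: [0.4911, -0.0252, 0.2533]
ee_rot: [3.12, 0.001, 1.555]
wrist_force: [0.9, 0.2, -0.5]
width: 0.0661
the job is handed in; nothing more can be done
24.9333 None
```

The cartridge is locked in the coupling and released, and I handed the job in at about 25 s. `close_job()` gives no verdict, so the result rests on my own checks.

**What I did**
1. I pulled the sleeve down 10 mm to its end stop and let go. It stayed back: its upper edge read about 93 mm high, against 101 mm before.
2. I pinched the sleeve in two directions to find the coupling axis in the robot frame.
3. I centred and gripped the cartridge, then lowered it until it met resistance about 15 mm down. I felt for the keyways with light pressure and small turns, and it slid home at about 6 N. The highest wrist force while feeling and pressing was about 10 N.
4. The sleeve sprang up, and I let go.

**Last checks**
- **Lock:** a gentle 5 N upward tug was held at about 25 mm depth.
- **Depth:** after release, the camera depth puts the tip about 26 mm below the mouth.
- **Sleeve:** its upper edge is back at about 100 mm.
- **Upright and clear:** the cartridge looks upright in the picture. The gripper is about 8 cm above it, and the wrist force reads near zero.
- **Everything else:** the plug and the bystanders I could see look unmoved by eye; I did not measure them. The arm hides part of the tape and the vial in the last top view.

**What disagreed**
- The camera's coupling position was 1–2 mm off the pinch measurement, so I used the pinch.
- The first try, near the camera's keyway angle, stopped at 15 to 16 mm. It went in at almost the same angle after I corrected a small sideways and tilt offset and pressed a little further. The turn out to 1.90 rad in between was probably not needed.

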